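Work the tight test probe out of its case and lay it in the slanted rest

TASK

Take the orange-headed test probe out of its tight cutout in the probe case: never yank it, but keep a light pull on its head and work it loose with small twists to and fro, so that the rubber insert that holds it is not dragged more than 10 mm up out of the case. Then lay the probe, barrel end down, in the green slanted V rest, lower it right onto the foot plate before letting go, and leave it lying there. Leave the blue probe in its cutout, keep the orange probe well clear of the table, and disturb nothing else.

Things in the scene. Friction and masses are not known exactly. Their poses are not given: they have to be found in the camera images.
- probe: Orange-headed test probe, 112 mm long, 0.12 kg. Origin: centre of the flat barrel end, which is down in the case; z runs along the probe towards the head. Dark round barrel 22 mm thick from z = 0 to 62 mm; orange head from z = 62 to 112 mm, a bar 21 mm (x) by 18 mm (y): grip the flats facing +y and -y. It starts in either of the two like cutouts, y along the case's y.
- probe_head (a point): Point on the orange probe's axis, 94 mm from the barrel end, 18 mm below the top of the head: a good place to grip. In the case the barrel is sunk 60 mm and the whole head stands out of the face.
- probe_tip (a point): Centre of the orange probe's flat barrel end. The pads in the case let go of the barrel once this has risen about 28 mm relative to the insert; it is wholly out of the face after 60 mm.
- spare: Blue-headed probe, same size, in the other cutout, 100 mm from the orange one. A bystander: leave it there.
- face: Grey probe case, 240 mm wide (y), 124 mm along its slope (x = -57 to +67 mm), 78 mm deep, fixed on a stand. Origin on its sloping face, mid-width, 102 mm above the table. z points out of the face along the probes' axes, 33 degrees from vertical, leaning to the robot's side; x points up the slope, away from the robot.
- lid_edge (a point): Middle of the upper edge of the case's open lid (clear pane in a grey frame, 12 mm thick). The lid stands square to the face at face x = 70 to 82 mm, up to face z = 120 mm, and so hangs over the probes: a hand coming straight down hits it; come along the probes' axis. It does not move.
- cutout_left (a point): Centre of the mouth of the left cutout, at face x = -7.5, y = +50, z = 0 mm. In each cutout two sprung felt pads clamp the barrel from +y and -y, about 16 N each, 32 to 56 mm below the face. There is 1.5 mm of play along x.
- cutout_right (a point): Centre of the mouth of the right cutout, at face x = -7.5, y = -50, z = 0 mm.
- insert_left (a joint): How far (m) the black rubber insert of the left cutout (39 by 42 mm) is dragged out along face z; 0 = home. A spring holds it: it rises 1 mm per newton of pull beyond 1 N (10 mm at 11 N) and goes back when relieved. A straight pull slips only well above 11 N. While the barrel is twisted about its axis it slides out of the pads under a light pull: at 7 N 2 to 3 mm per twist of 0.7 rad.
- insert_right (a joint): The same for the insert of the right cutout.
- trough: Green slanted V rest, fixed on an aluminium foot. Origin: where the centre of the barrel end lies when the probe is home, 36 mm above the table. z points up along the resting probe, 30 degrees from vertical, leaning to the robot's side; x points up and away from the robot: the V opens to +x, each wall at 45 degrees. Bring the probe in from +x or down along z.
- rest_foot (a point): Centre of the upper face of the rest's foot plate (44 mm square), the trough's origin; the foot stops the barrel end.
- rest_top (a point): Upper end of the V on the resting probe's axis, 56 mm from the foot. The V walls run from the foot to here, touch a 22 mm barrel lying on the axis, and reach out to trough x = +5 mm, y = +-23 mm.
- meter: Grey multimeter lying flat, 150 x 76 x 36 mm. A bystander; origin at the centre of its underside.
- driver: Yellow-handled screwdriver lying flat, 160 mm long, origin on its underside. A bystander.
- parts_tray: White three-part tray, 90 x 120 x 25 mm. A bystander; origin at the centre of its underside.
- connector: Brass connector standing up, 38 mm wide, 46 mm high. A bystander; origin at the centre of its underside.
- spray: White bottle, 48 mm wide, 130 mm high. A bystander; origin at the centre of its underside.
- screw_jar: Small glass jar, 52 mm wide, 50 mm high. A bystander; origin at the centre of its underside.
- spool: Copper ring-shaped spool, 60 mm wide, 28 mm high. A bystander; origin at the centre of its underside.
Mind the look-alikes: they are no part of the job. What is shaped like the part that bears trough but brown or turquoise is not meant.

How it is judged (in metres and radians):
On the way, in this order (a step that is already met when the one before it is completed fails the run):
1. the orange probe has been pulled out: its barrel end is clear of the case's face (z of probe_tip in the frame of face above 0.005 m), for 0.1 s.
2. the probe stands in the V rest with its barrel end on the foot plate (within 10 mm) and the fingers still hold it (z of probe_tip in the frame of trough between -0.006 and 0.01 m and x of probe_tip in the frame of trough between -0.01 and 0.01 m and y of probe_tip in the frame of trough between -0.01 and 0.01 m and contact force between the fingers and probe above 0.3 N), for 0.1 s.
At the end, for the whole second after the job is handed in: The orange probe lies in the V rest, let go and still (under 0.01 m/s and 0.1 rad/s): its barrel end within 7 mm of the trough's origin along each of the trough's axes (6 mm below), its axis within 0.12 rad of the trough's z; the blue probe is within 10 mm of where it was (z of probe_tip in the frame of trough between -0.006 and 0.007 m and x of probe_tip in the frame of trough between -0.007 and 0.007 m and y of probe_tip in the frame of trough between -0.007 and 0.007 m and angle between the z axis of probe and the z axis of trough, either way round below 0.12 rad and linear speed of probe below 0.01 m/s and angular speed of probe below 0.1 rad/s and distance of spare from where it was at the start of the episode below 0.01 m); the robot touches nothing.
It fails at once if a rubber insert was dragged more than 10 mm out of the case (value of joint any of insert_left, insert_right above 0.01 m).
It fails at once if the blue probe was moved by more than 10 mm (distance of spare from where it was at the start of the episode above 0.01 m).
It fails at once if the orange probe came down onto the table (its barrel end or head within 15 mm of it) (height (world z) of any of probe_tip, probe_head below 0.015 m).
It fails at once if another thing on the bench was moved by more than 20 mm (distance of any of meter, driver, parts_tray, connector, spray, screw_jar, spool from where it was at the start of the episode above 0.02 m).
It also fails if it takes over 72 s, if anything falls off the work surface, if the arm or the gripper's body presses on something with over 40 N, if the wrist force passes 120 N, or if a joint passes its speed limit or range.

ROBOT

A 6-joint arm with a two-finger parallel gripper is mounted at the origin on the work surface. World frame = base frame: x ahead of the robot, y to its left, z up, the work surface at z = 0. Lengths are in m, angles in degrees, forces in N, time in s.
With the tool pointing down it reaches from about 0.4 to 0.825 m from the base axis. Payload 7 kg.
Tool frame: the origin (TCP) lies midway between the tips of the shut fingers; the grasp point (between the pads) lies 19 mm behind it; z points along the fingers, y is the direction in which the jaws open and shut (so a half turn about z gives the same grasp; the last joint's range is limited). The gripper opens to 88 mm and grips with 3 to 60 N. Pads are 19 mm wide; open, the fingers measure 130 mm over their backs; the gripper's body (78 mm by 193 mm) begins 47 mm behind the grasp point.
Start: joints at [-49.727, 20.546, 0.682, 0, -70.136, -16.507], TCP at [0.272, -0.618, 0.227] pointing down, gripper open.
Joint ranges: [-176.03, 176.03], [-82.01, 121.73], [-58.28, 71.71], [-173.87, 95.51], [-174.79, -0.11], [-173.66, 173.66]. Speed limits (degrees/s): [136.94, 136.94, 172.46, 180, 180, 180].

INTERFACE

Orientations are given as a 3x3 rotation matrix whose columns are the frame's x, y, z axes.
In Python, from rig import robot gives the robot as it stands. Calls block until the motion is done:
- robot.goto(position, orientation): joint-space move of the TCP to a pose.
- robot.servo_line(position, ori=None, speed=0.15): straight line of the TCP; ori=None keeps the orientation; speed is the mean speed in m/s.
- robot.movej(angles): joint-space move.
- robot.move_gripper(opening): opening from 0.0 (shut) to 1.0 (fully open); the grip force is fixed at half the most; returns when the fingers have stopped.
- robot.dwell(seconds).
- robot.ik(position, orientation): joint angles nearest the present ones, or None.
- robot.grab_frame(name): name is "scene" or "top" or "wrist"; returns (picture, depth): 384x512x3 uint8, red, green, blue; 384x512 float32, m along the optical axis (not along the pixel's ray), 0 where there is no reading.
- robot.camera_info(name): a dict with "vfov" (degrees; the focal length in pixels is half the picture's height over the tangent of half this angle, whatever the lens; pixels are square), "cx", "cy" (the principal point, pixels), "view" (4x4, takes a point from world to camera coordinates); the wrist camera has in their place "T_tool_cam" (4x4, takes a point from camera to tool coordinates, whose origin is the TCP and whose axes are the flange's). Camera axes: x right, y down, z forward; pixel columns grow to the right and rows downward; lengths in m; the calibration is good to about 2 mm. A picture is of the moment at which its call begins: read the wrist's pose just before it. camera_info takes no time and is no camera call.
A pose or a line that the arm cannot do raises robot.Unreachable and nothing moves.
- robot.job_done(): hands the job in, once; it reports no verdict.
Readings, each from a call of its own:
- robot.read_t(): time.
- robot.read_qpos(): joint angles.
- robot.read_qvel(): joint speeds.
- robot.read_effort(): joint torques, N m.
- robot.read_position(): TCP position.
- robot.read_tcp_rot(): TCP orientation.
- robot.read_force(): force on the tool from outside, world axes, zero at the start.
- robot.read_ft_torque(): the same for the moment, N m.
- robot.read_grip_width(): opening from 0.0 (shut) to 1.0 (fully open).
Only numpy, scipy, OpenCV 4.12 (cv2) and the standard library are available. Lean on these libraries where they do the work, as an engineer would, in place of code of your own. Each camera call takes 0.05 s, during which the arm holds its last target.

## Working session

There is one attempt and no reset: what is moved stays moved. The work goes in short steps, each a Python script; the robot and the scene stay as the last script left them, time stands still between calls to the robot, and variables do not carry over. Pictures are saved under pics/ and viewed, and the job is handed in when it is done.

```bash
ls; mkdir -p pics; python3 - <<'E'
from rig import robot
import cv2
print(robot.read_t())
for n in("scene","top","wrist"):
    p,d=robot.grab_frame(n); cv2.imwrite(f"pics/{n}0.png",p[:,:,::-1]); i=robot.camera_info(n); print(n,i,(d>0).mean())
    import numpy as np; np.save(f"pics/{n}0.npy",d)
print(robot.read_t(),robot.read_force(),robot.read_ft_torque(),robot.read_tcp_rot())
E
```

```text
pics
0.0
scene {'vfov': 57.859385517500854, 'cx': 255.01578940610318, 'cy': 198.82499060570086, 'view': array([[ 0.14604334,  0.98910231, -0.01865375, -0.07296461],
       [ 0.76720746, -0.12514388, -0.62907212, -0.32887607],
       [-0.62455109,  0.0775605 , -0.7771231 ,  1.67045778],
       [ 0.        ,  0.        ,  0.        ,  1.        ]])} 0.996002197265625
top {'vfov': 53.83494597141054, 'cx': 253.2672903618767, 'cy': 191.26884793793693, 'view': array([[-0.00712215, -0.99997105, -0.00267995,  0.00565614],
       [-0.99757246,  0.00729067, -0.06925344,  0.53752791],
       [ 0.06927097,  0.00218021, -0.9975955 ,  1.19765604],
       [ 0.        ,  0.        ,  0.        ,  1.        ]])} 0.9959818522135416
wrist {'vfov': 61.252293339883565, 'cx': 256.48507482044363, 'cy': 189.91981887287915, 'T_tool_cam': array([[ 9.91929393e-04, -9.50517382e-01, -3.10669797e-01,
         8.48457585e-02],
       [ 9.99998712e-01,  1.33482192e-03, -8.91117584e-04,
        -1.85157872e-04],
       [ 1.26171161e-03, -3.10668513e-01,  9.50517482e-01,
        -1.59051930e-01],
       [ 0.00000000e+00,  0.00000000e+00,  0.00000000e+00,
         1.00000000e+00]])} 0.996246337890625
0.15 [-0.23433458 -0.58702547 -0.01281771] [ 0.01589195 -0.01230577 -0.00459793] [[-9.15246799e-01 -4.02893178e-01 -6.19021113e-04]
 [-4.02893634e-01  9.15246150e-01  1.09768037e-03]
 [ 1.24308758e-04  1.25404811e-03 -9.99999206e-01]]
```

View pics/scene0.png

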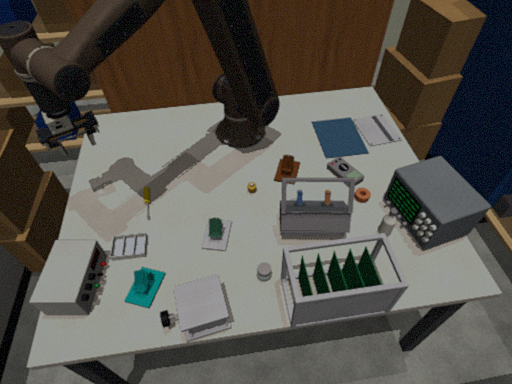

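View pics/top0.png

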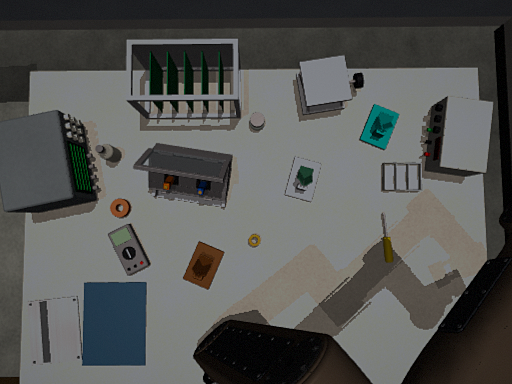

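```bash
cat > h.py <<'E'
import numpy as np, cv2
from rig import robot
def cam(n, T=None):
    i=robot.camera_info(n); f=192/np.tan(np.radians(i['vfov']/2))
    if n=='wrist':
        M=T@i['T_tool_cam']
    else: M=np.linalg.inv(i['view'])
    return f,i['cx'],i['cy'],M
def tool():
    T=np.eye(4); T[:3,:3]=robot.read_tcp_rot(); T[:3,3]=robot.read_position(); return T
def ray(c,u,v):
    f,cx,cy,M=c; d=M[:3,:3]@np.array([(u-cx)/f,(v-cy)/f,1.0]); return M[:3,3],d
def pt(c,u,v,z):
    o,d=ray(c,u,v); return o+d*z
def tri(rays):
    A=np.zeros((3,3));b=np.zeros(3)
    for o,d in rays:
        d=d/np.linalg.norm(d);P=np.eye(3)-np.outer(d,d);A+=P;b+=P@o
    x=np.linalg.solve(A,b)
    r=[np.linalg.norm(np.cross(x-o,d/np.linalg.norm(d))) for o,d in rays]
    return x,r
def proj(c,p):
    f,cx,cy,M=c; q=M[:3,:3].T@(np.asarray(p)-M[:3,3]); return np.array([f*q[0]/q[2]+cx,f*q[1]/q[2]+cy])
def frame(yaw,tilt):
    # z leans toward robot (-x) by tilt; x up the slope/away; columns x,y,z ; yaw deg
    t=np.radians(tilt);a=np.radians(yaw)
    Rz=np.array([[np.cos(a),-np.sin(a),0],[np.sin(a),np.cos(a),0],[0,0,1]])
    return Rz@np.array([[np.cos(t),0,-np.sin(t)],[0,1,0],[np.sin(t),0,np.cos(t)]])
FLIP=np.diag([-1.,1,-1])  # tool = F@FLIP: x->-x, z->-z
def shot(name,tag):
    T=tool(); p,d=robot.grab_frame(name); cv2.imwrite(f'pics/{tag}.png',p[:,:,::-1]); np.savez(f'pics/{tag}.npz',p=p,d=d,T=T); return p,d,T
E
python3 - <<'E'
from h import *
for n in('scene','top'):
    p=cv2.imread(f'pics/{n}0.png'); d=np.load(f'pics/{n}0.npy'); c=cam(n)
    hsv=cv2.cvtColor(p,cv2.COLOR_BGR2HSV)
    for nm,lo,hi in(('orange',(5,120,60),(18,255,255)),('blue',(100,120,50),(125,255,255)),('green',(60,80,20),(85,255,255))):
        m=cv2.inRange(hsv,lo,hi); k,_,s,ce=cv2.connectedComponentsWithStats(m)
        for j in range(1,k):
            if s[j,4]>15:
                u,v=ce[j]; dd=np.median(d[_==j]); print(n,nm,s[j],np.round([u,v],1),np.round(pt(c,u,v,dd),3))
E
```

```text
scene orange [ 45   0  43  33 465] [70.4 14.9] [-0.728 -0.799  0.293]
scene orange [86  0 11  9 42] [90.8  2.2] [-0.722 -0.672  0.348]
scene orange [  91    0  132  113 8925] [161.4  63.4] [-0.735 -0.395 -0.026]
scene orange [  248     0   146    95 10312] [321.1  41.6] [-0.719  0.593  0.026]
scene orange [ 386    0  100  159 3879] [440.   68.4] [-0.414  1.243 -0.045]
scene orange [ 6 90 24  8 83] [17.3 93.6] [-0.809 -1.34  -0.179]
scene orange [  0 128  14  30 189] [  4.5 138.8] [-0.245 -1.203 -0.088]
scene orange [275 156  25  25 277] [286.3 169.3] [0.314 0.161 0.026]
scene orange [  0 171  52  93 662] [ 28.1 218. ] [ 0.04  -1.174 -0.404]
scene orange [355 188  15  14 165] [362.  194.5] [0.496 0.43  0.023]
scene orange [325 195   5   9  40] [327.2 199.2] [0.619 0.23  0.184]
scene blue [  0   0  17  25 249] [ 5.7 12. ] [-0.814 -1.148  0.3  ]
scene blue [ 35 111  13  17 104] [ 40.1 120.9] [-0.83  -1.318 -0.415]
scene blue [ 313  119   55   38 1174] [338.8 137.8] [0.133 0.449 0.003]
scene blue [ 58 134  14   6  31] [ 63.8 136.5] [-0.811 -1.215 -0.554]
scene blue [487 174  24  30 125] 
[... 759 characters left out ...]
03.6 264.1] [0.306 0.162 0.012]
top blue [197 188   6   7  22] [199.5 190.5] [0.532 0.157 0.141]
top blue [  82  282   64   83 5072] [113.9 323.5] [0.119 0.449 0.001]
top green [149  51   2  44  78] [149.6  72.8] [0.874 0.3   0.163]
top green [166  51   3  44  62] [166.9  68. ] [0.888 0.249 0.163]
top green [183  50   3  45  86] [184.5  71.2] [0.878 0.199 0.163]
top green [201  50   2  44  87] [201.5  71.7] [0.875 0.149 0.165]
top green [218  50   2  44  62] [218.7  67.8] [0.887 0.099 0.164]
top green [427 128   6   4  21] [429.6 129.4] [ 0.731 -0.565  0.034]
top green [ 69 143  22  49 449] [ 79.8 167.7] [0.606 0.521 0.108]
top green [297 166  16  20 219] [304.7 175.2] [ 0.586 -0.161  0.043]
```

```bash
python3 - <<'E'
from h import *
Rt=frame(-12,30); o=np.array([0.575,-0.157,0.036])
Rf=frame(-9,33); hm=np.array([0.545,0.205,0.14])
t0=robot.read_t()
robot.goto(o+Rt@[0,0,.20],Rt@FLIP); shot('wrist','t1'); print(robot.read_t(),robot.read_qpos())
robot.goto(o+Rt@[0.03,0.06,.20],Rt@FLIP); shot('wrist','t2'); print(robot.read_t())
robot.goto(hm+Rf@[-.02,-.01,.16],Rf@FLIP); shot('wrist','f1'); print(robot.read_t(),robot.read_qpos())
robot.goto(hm+Rf@[-.02,.06,.14],Rf@FLIP); shot('wrist','f2'); print(robot.read_t(),robot.read_force())
E
```

```text
2.125 [  12.4438515   -13.72015107  -58.10074869   34.60442572  -21.42141307
 -144.22048302]
2.55
7.1333 [ 69.79023959 -11.97941542 -53.34446623  43.67594853 -50.68055205
 162.10178398]
7.575 [-0.60306787 -0.36740353 -0.59189898]
```

```bash
python3 - <<'E'
import cv2,numpy as np
for a,b in(('t1','t2'),('f1','f2')):
    A=[cv2.resize(cv2.imread(f'pics/{x}.png')[40:344],(400,238)) for x in(a,b)]
    cv2.imwrite(f'pics/{a}{b}.png',np.hstack([cv2.imread(f'pics/{a}.png')[:, :400],cv2.imread(f'pics/{b}.png')[:, 112:]]))
E
```

```text
(no output)
```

View pics/t1.png

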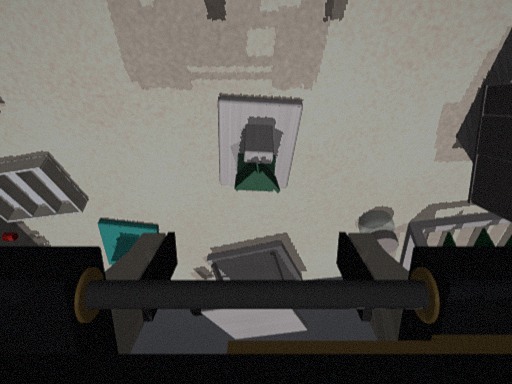

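View pics/f1.png

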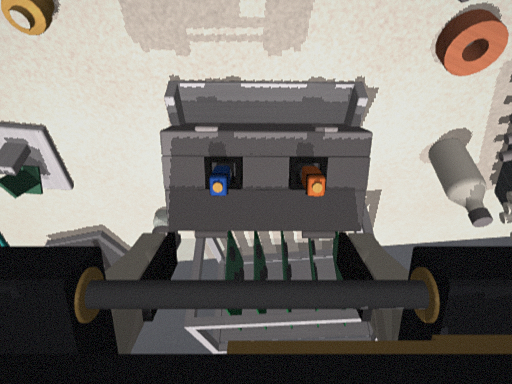

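View pics/f2.png

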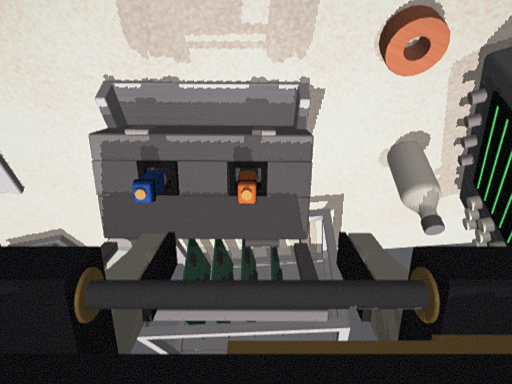

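View pics/t2.png

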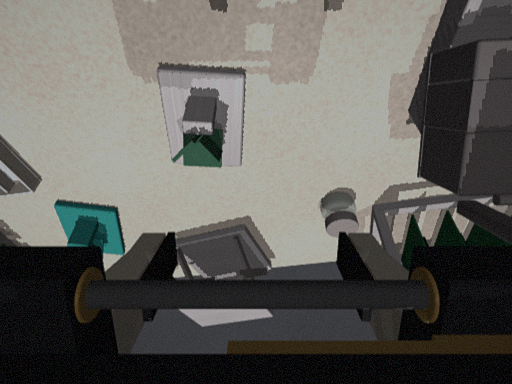

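```bash
python3 - <<'E'
from h import *
z=np.load('pics/f1.npz'); c=cam('wrist',z['T']); 
Rf=frame(-9,33); hm=np.array([0.545,0.205,0.14])
for u in (265,230):
  for v in range(70,246,8):
    P=pt(c,u,v,z['d'][v,u]); print(u,v,np.round(P,3),np.round(1000*Rf.T@(P-hm)))
z=np.load('pics/t1.npz'); c=cam('wrist',z['T']); 
for v in range(90,200,6):
    P=pt(c,258,v,z['d'][v,258]); print(v,np.round(P,3))
E
python3 -c "
import cv2
a=cv2.imread('pics/f1.png')[70:245,140:400];cv2.imwrite('pics/f1z.png',cv2.resize(a,None,fx=3,fy=3,interpolation=2))
a=cv2.imread('pics/t1.png')[80:205,190:320];cv2.imwrite('pics/t1z.png',cv2.resize(a,None,fx=4,fy=4,interpolation=2))"
```

```text
265 70 [ 0.494  0.213 -0.   ] [-120.   -0.  -89.]
265 78 [0.504 0.211 0.001] [-111.   -0.  -94.]
265 86 [0.512 0.21  0.006] [-102.   -0.  -94.]
265 94 [0.522 0.209 0.007] [-92.   0. -99.]
265 102 [0.534 0.207 0.006] [ -82.    0. -106.]
265 110 [0.546 0.206 0.007] [ -72.    1. -112.]
265 118 [0.559 0.204 0.007] [ -61.    1. -119.]
265 126 [0.543 0.205 0.041] [-55.   0. -82.]
265 134 [0.528 0.207 0.074] [-51.  -1. -46.]
265 142 [0.535 0.206 0.079] [-42.  -1. -46.]
265 150 [0.543 0.205 0.084] [-33.  -1. -46.]
265 158 [0.551 0.204 0.088] [-23.  -1. -47.]
265 166 [0.557 0.203 0.095] [-14.  -0. -45.]
265 174 [0.566 0.201 0.099] [ -4.  -0. -46.]
265 182 [0.574 0.2   0.105] [  5.  -0. -46.]
265 190 [0.582 0.199 0.11 ] [ 15.  -0. -46.]
265 198 [0.59  0.198 0.116] [ 25.  -0. -45.]
265 206 [0.599 0.196 0.121] [ 36.   0. -46.]
265 214 [0.608 0.195 0.126] [ 46.   0. -46.]
265 222 [0.616 0.194 0.133] [ 56.   0. -45.]
265 230 [0.626 0.193 0.138] [ 67.   0. -46.]
265 238 [0.631 0.192 0.146] [ 76.   0. -42.]
230 70 [0.487 0.172 0.   ] [-120.  -42.  -89.]
230 78 [0.497 0.17  0.001] [-111.  -42.  -93.]
[... 724 characters left out ...]
42. -45.]
230 214 [0.601 0.153 0.127] [ 46. -42. -46.]
230 222 [0.609 0.152 0.133] [ 56. -42. -44.]
230 230 [0.619 0.15  0.138] [ 67. -43. -46.]
230 238 [0.624 0.149 0.146] [ 76. -43. -42.]
90 [ 0.508 -0.142  0.001]
96 [ 0.514 -0.143  0.001]
102 [ 0.515 -0.143  0.012]
108 [ 0.521 -0.144  0.013]
114 [ 0.529 -0.146  0.012]
120 [ 0.536 -0.147  0.014]
126 [ 0.541 -0.149  0.017]
132 [ 0.541 -0.149  0.028]
138 [ 0.541 -0.149  0.037]
144 [ 0.541 -0.149  0.047]
150 [ 0.541 -0.149  0.057]
156 [ 0.547 -0.15   0.059]
162 [ 0.556 -0.152  0.058]
168 [ 0.561 -0.153  0.062]
174 [ 0.594 -0.16   0.037]
180 [ 0.6   -0.161  0.041]
186 [ 0.606 -0.162  0.045]
192 [ 0.665 -0.174  0.001]
198 [ 0.679 -0.177  0.   ]
```

View pics/f1z.png

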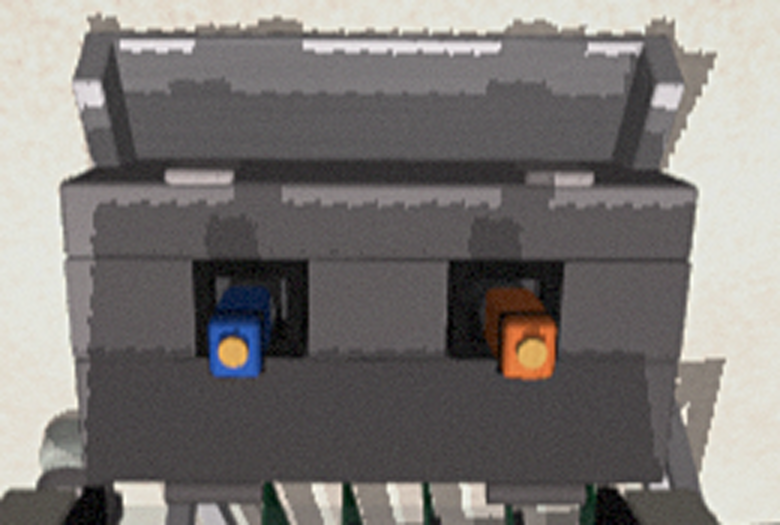

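View pics/t1z.png

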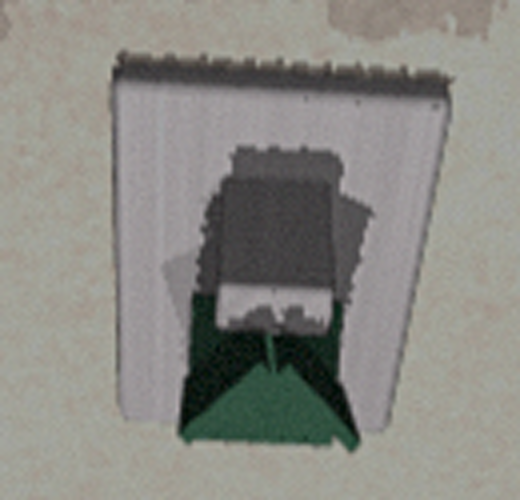

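```bash
python3 - <<'E'
from h import *
Rf=frame(-9,33)
R={}
for t in('f1','f2'):
    z=np.load(f'pics/{t}.npz'); c=cam('wrist',z['T']); hsv=cv2.cvtColor(z['p'],cv2.COLOR_RGB2HSV)
    m=cv2.inRange(hsv,(14,80,190),(28,220,255)); m[:140]=0;m[230:]=0
    k,l,s,ce=cv2.connectedComponentsWithStats(m)
    L=sorted([(ce[j][0],ce[j][1],s[j,4],np.median(z['d'][l==j])) for j in range(1,k) if s[j,4]>20]); print(t,np.round(L,3))
    R[t]=(c,L)
    # face plane fit
    f,cx,cy,M=c
    vv,uu=np.mgrid[135:230,165:365]; dd=z['d'][135:230,165:365]
    P=np.stack([(uu-cx)/f*dd,(vv-cy)/f*dd,dd],-1).reshape(-1,3)@M[:3,:3].T+M[:3,3]
    hm=np.array([0.545,0.205,0.14]); q=(P-hm)@Rf; g=P[abs(q[:,2]+.046)<.004]
    mu=g.mean(0); n=np.linalg.svd(g-mu,full_matrices=False)[2][2]; n*=np.sign(n[2]); print('face n',n,'tilt',np.degrees(np.arccos(n[2])),'yaw',np.degrees(np.arctan2(-n[1],-n[0])),'d',n@mu, len(g))
    R[t]+=(n,n@mu)
for i,nm in((0,'blue'),(1,'orange')):
    x,r=tri([ray(R[t][0],*R[t][1][i][:2]) for t in R]); print(nm,x,r,[np.round(pt(R[t][0],R[t][1][i][0],R[t][1][i][1],R[t][1][i][3]),4) for t in R],'h above face',[R[t][2]@x-R[t][3] for t in R])
E
```

```text
f1 [[217.046 187.108  65.      0.324]
 [317.027 187.905  74.      0.325]]
face n [-0.53804235  0.08971511  0.83812984] tilt 33.056841241274334 yaw -9.466610119783276 d -0.2031679582068415 17268
f2 [[139.821 194.051  78.      0.305]
 [246.267 195.023  86.      0.305]]
face n [-0.53836723  0.08953171  0.83794081] tilt 33.07669146148802 yaw -9.442008259224421 d -0.20337910203609427 12864
blue [0.52722646 0.15749561 0.14491771] [np.float64(3.888397650605319e-05), np.float64(3.8883976505990625e-05)] [array([0.5271, 0.1575, 0.145 ]), array([0.5272, 0.1575, 0.1449])] h above face [np.float64(0.05508738378157427), np.float64(0.05507096419680382)]
orange [0.54357963 0.25625534 0.145172  ] [np.float64(2.4438317323862328e-06), np.float64(2.4438317323101815e-06)] [array([0.5438, 0.2563, 0.145 ]), array([0.5438, 0.2562, 0.145 ])] h above face [np.float64(0.055362059064183455), np.float64(0.05532216560822059)]
```

```bash
python3 - <<'E'
from h import *
Rt=frame(-12,30)
for t in('t1','t2'):
    z=np.load(f'pics/{t}.npz'); c=cam('wrist',z['T']); hsv=cv2.cvtColor(z['p'],cv2.COLOR_RGB2HSV)
    f,cx,cy,M=c; d=z['d']
    vv,uu=np.mgrid[0:384,0:512]
    P=np.stack([(uu-cx)/f*d,(vv-cy)/f*d,d],-1)@M[:3,:3].T+M[:3,3]
    m=cv2.inRange(hsv,(65,90,10),(85,255,255))>0
    m&=(P[...,1]<-.1)&(P[...,1]>-.25)&(P[...,0]>.5)&(P[...,0]<.65)
    # foot plate: bright
    b=m&(hsv[...,2]>75)
    g=P[b]; print(t,m.sum(),b.sum())
    mu=np.median(g,0); 
    for _ in range(4):
        n=np.linalg.svd(g-g.mean(0),full_matrices=False)[2][2]; n*=np.sign(n[2]); r=(g-g.mean(0))@n; g=g[abs(r)<.003]
    print('n',n,'tilt',np.degrees(np.arccos(n[2])),'yaw',np.degrees(np.arctan2(-n[1],-n[0])),g.mean(0),len(g))
    k=cv2.connectedComponents(m.astype(np.uint8)*1)
    o=np.array([.575,-.155,.036])
    q=(P[m]-o)@Rt*1000
    print(np.percentile(q,[1,10,50,90,99],axis=0).round(1))
    pl=(P-o)@Rt*1000
    ys,xs=np.where(m); v0,v1,u0,u1=ys.min(),ys.max(),xs.min(),xs.max()
    for v in range(v0,v1+1,3):
        print(v,' '.join('%d,%d,%d'%tuple(pl[v,u].round()) if m[v,u] else '.' for u in range(u0,u1+1,4)))
E
```

```text
t1 833 416
n [ 0.60786174 -0.17295854  0.77497706] tilt 39.197047222155014 yaw 164.11703997254082 [ 0.5894372  -0.15979487  0.05533822] 152
[[ -4.3 -23.8  -9.8]
 [  0.1 -20.2  -8.7]
 [ 11.8  -2.9  -6.2]
 [ 33.1  14.4  48.1]
 [ 36.2  18.4  49.6]]
154 . -7,-22,-7 . . . . . . . . .
157 . -3,-22,-7 . . . . . . . . .
160 . 0,-22,-6 . . . . . . . . .
163 . . 4,-18,-9 . . . . . . . .
166 . 7,-23,-7 7,-18,-7 . . . . 1,5,19 8,10,-10 8,14,-8 .
169 . 11,-23,-8 8,-18,3 4,-13,20 . . 0,0,37 0,4,35 . 11,15,-8 .
172 . . . . . 0,-4,49 1,0,45 -1,4,50 5,9,27 12,14,1 .
175 . 12,-22,14 8,-17,30 5,-12,41 3,-8,47 19,-4,-9 . 3,4,47 4,8,44 11,13,20 .
178 . . 8,-16,40 6,-12,47 6,-8,48 22,-4,-6 22,1,-8 22,5,-9 7,8,46 . .
181 . . 9,-16,48 9,-12,49 25,-9,-6 26,-4,-8 26,1,-7 26,5,-7 . 9,12,49 15,17,29
184 . 12,-20,48 12,-16,50 29,-14,-7 30,-9,-8 30,-4,-9 30,1,-8 30,5,-8 30,10,-9 12,12,48 13,16,44
187 15,-24,48 15,-20,48 33,-18,-8 33,-14,-7 33,-9,-7 33,-4,-9 33,1,-8 33,5,-8 33,10,-7 33,15,-8 16,16,47
190 . . . . . . . . 37,10,-8 37,15,-9 .
t2 1034 634
n [ 0.53745244 -0.37261241  0.75650834] tilt 40.84265967595365 
[... 1707 characters left out ...]
 . . . . . .
219 . . . . . . . . . . . . . .
222 . . . . . . . . . . . . . .
225 . . . . . . . . . . . . . .
228 . . . . . . . . . . . . . .
231 . . . . . . . . . . . . . .
234 . . . . . . . . . . . . . .
237 . . . . . . . . . . . . . .
240 . . . . . . . . . . . . . .
243 . . . . . . . . . . . . . .
246 . . . . . . . . . . . . . .
249 . . . . . . . . . . . . . .
252 . . . . . . . . . . . . . .
255 . 32,15,207 . . . . . . . . . . . .
258 . . . . . . . . . . . . . .
261 . . . . . . . . . . . . . .
264 . . . . . . . . . . . . . .
267 . . . . . . . . . . . . . .
270 . . . . . . . . . . . . . .
273 . . . . . . . . . . . . . .
276 . . . . . . . . . . . . . .
279 40,15,218 . . . . . . . . . . . . .
```

```bash
python3 - <<'E'
from h import *
Rt=frame(-12,30); o=np.array([.575,-.155,.036])
for t in('t1','t2'):
    z=np.load(f'pics/{t}.npz'); c=cam('wrist',z['T']); hsv=cv2.cvtColor(z['p'],cv2.COLOR_RGB2HSV)
    f,cx,cy,M=c; d=z['d']; vv,uu=np.mgrid[0:384,0:512]
    P=np.stack([(uu-cx)/f*d,(vv-cy)/f*d,d],-1)@M[:3,:3].T+M[:3,3]
    q=(P-o)@Rt*1000
    near=(abs(q[...,0]-10)<60)&(abs(q[...,1])<60)
    m=near&(abs(q[...,2]+8)<2)&(q[...,0]>18)&(q[...,0]<42)&(abs(q[...,1]+2)<30)
    g=q[m]; n=np.linalg.svd(g-g.mean(0),full_matrices=False)[2][2]; print(t,'plate n',n*np.sign(n[2]),len(g),'z',np.median(g[:,2]))
    b=[(q[...,1][:,u][m[:,u]].mean(), q[...,0][:,u][m[:,u]].max()) for u in range(512) if m[:,u].sum()>3]; b=np.array(b)
    print('far',np.round(b[::3],1).tolist())
    e=[(q[v,:,0][m[v]].mean(),q[v,:,1][m[v]].min(),q[v,:,1][m[v]].max()) for v in range(384) if m[v].sum()>2]; print('sides',np.round(e,1).tolist())
    # V top end
    m=near&(abs(q[...,2]-48)<2.5)&(q[...,0]>-5)&(q[...,0]<25)&(abs(q[...,1]+2)<28)
    g=q[m];g=g[np.argsort(g[:,1])];print('Vtop',g[::6,:2].round(1).tolist())
    # base plate (white) top, z ~ .012
    m=(abs(P[...,2]-.0125)<.002)&(abs(P[...,0]-.57)<.1)&(abs(P[...,1]+.155)<.08)
    mm=cv2.morphologyEx(m.astype(np.uint8),cv2.MORPH_OPEN,np.ones((3,3)))>0
    h=P[mm][:,:2].astype(np.float32); print('rect',cv2.minAreaRect(h*1000))
E
```

```text
t1 plate n [0.01292751 0.03932078 0.99914301] 323 z -8.101375197767071
far [[-18.4, 35.8], [-14.8, 35.8], [-11.2, 35.2], [-7.7, 35.9], [-4.1, 37.3], [-0.6, 36.9], [3.0, 37.0], [6.5, 36.9], [10.1, 36.9], [13.7, 37.1]]
sides [[18.5, -4.1, 19.3], [19.8, -5.3, 2.9], [20.9, -6.5, 4.1], [22.2, -7.6, 5.3], [23.4, -8.8, 6.5], [24.6, -11.2, 6.5], [25.8, -11.2, 8.9], [27.1, -13.5, 10.1], [28.3, -14.7, 11.3], [29.7, -15.9, 12.5], [30.8, -17.1, 13.7], [32.1, -18.4, 13.7], [33.2, -20.7, 14.9], [34.5, -21.9, 16.1], [35.8, -23.1, 16.1], [37.2, -5.3, 16.2]]
Vtop [[15.9, -25.1], [18.3, -22.9], [16.3, -21.9], [13.2, -20.9], [13.3, -19.9], [11.3, -18.9], [12.4, -17.9], [11.1, -16.8], [9.0, -15.8], [11.1, -14.8], [8.3, -13.8], [5.9, -12.8], [8.9, -11.8], [6.8, -10.8], [2.8, -9.8], [4.8, -8.8], [3.7, -7.8], [0.8, -6.8], [1.8, -5.8], [-1.1, -4.8], [-0.3, -3.8], [0.9, 0.1], [-0.9, 2.1], [3.4, 3.1], [3.7, 4.1], [2.9, 5.1], [5.0, 6.1], [5.8, 7.1], [7.1, 8.1], [5.2, 9.1], [7.1, 10.1], [11.2, 11.2], [14.2, 12.2], [13.1, 13.2], [12.4, 14.2], [12.3, 15.2], [17.7, 15.3], [17.0, 16.4], [20.4, 17.5], [19.0, 18.4], 
[... 718 characters left out ...]
, [37.6, 0.9, 16.1]]
Vtop [[16.5, -24.8], [16.5, -22.9], [16.5, -22.0], [13.7, -20.9], [13.4, -19.6], [15.1, -18.5], [11.6, -17.8], [9.6, -16.7], [8.3, -15.3], [9.6, -14.7], [9.5, -13.6], [5.7, -12.5], [5.7, -11.6], [7.3, -10.3], [3.5, -9.2], [1.7, -8.2], [0.8, -7.3], [-0.2, -6.2], [0.7, -5.3], [1.5, -4.2], [-0.8, -2.8], [1.8, 1.2], [1.6, 2.3], [-0.2, 3.3], [0.9, 4.0], [2.7, 5.0], [5.7, 5.8], [6.5, 6.8], [5.7, 7.7], [9.6, 8.5], [6.7, 9.6], [6.1, 10.3], [8.0, 11.2], [10.9, 12.1], [12.0, 12.9], [13.7, 14.0], [15.7, 14.9], [15.0, 15.8], [18.8, 16.7], [14.5, 17.0], [15.7, 17.9], [16.4, 19.0]]
rect ((577.335205078125, -158.18319702148438), (89.2799301147461, 129.0882568359375), 74.19376373291016)
```

```bash
cat >> h.py <<'E'
Rf=frame(-9.4,33); Rt=frame(-15.8,30)
BR=np.array([0.5436,0.25625,0.1452])   # brass top centre of orange head
G=BR-Rf[:,2]*0.040                     # TCP at grasp
FO=BR-Rf@np.array([-.0075,.05,.055])   # face origin
def rotz(a): return np.array([[np.cos(a),-np.sin(a),0],[np.sin(a),np.cos(a),0],[0,0,1]])
E
python3 - <<'E'
from h import *
print('face origin',FO, robot.read_qpos().round(1))
o=np.array([.575,-.155,.036]); old=frame(-12,30)
E=[]
for t in('t1','t2'):
    z=np.load(f'pics/{t}.npz'); f,cx,cy,M=cam('wrist',z['T']); d=z['d']; vv,uu=np.mgrid[0:384,0:512]
    P=np.stack([(uu-cx)/f*d,(vv-cy)/f*d,d],-1)@M[:3,:3].T+M[:3,3]
    q=(P-o)@Rt*1000
    m=(abs(q[...,2]+8)<2.5)&(q[...,0]>18)&(q[...,0]<42)&(abs(q[...,1]+4)<30); g=q[m]
    n=np.linalg.svd(g-g.mean(0),full_matrices=False)[2][2]; print(t,n,np.median(g[:,2]),'x far',np.percentile(g[:,0],[97,99,100]),'y',np.percentile(g[:,1],[0,1,2,98,99,100]))
    m=(abs(q[...,2]-48)<2.5)&(q[...,0]>-5)&(q[...,0]<28)&(abs(q[...,1]+4)<30); g=q[m]
    print('vtop y',np.percentile(g[:,1],[0,2,98,100]),'x',np.percentile(g[:,0],[0,2,98,100]),'z',np.median(g[:,2]))
for nm,F in(('cam robot',FLIP),('cam lid',np.diag([1.,-1,-1]))):
    for h in(0,.06,.12):
        for a in(-.35,0,.35):
            q=robot.ik(G+Rf[:,2]*h,Rf@F@rotz(a)); print(nm,h,a,None if q is None else np.round(q,1))
E
```

```text
face origin [0.57119218 0.20100161 0.10315791] [ 69.2  -3.8 -49.7  46.6 -47.2 158.3]
t1 [-0.01179851 -0.00880788 -0.9998916 ] -8.097341275368798 x far [36.84080907 37.24372916 37.57127859] y [-20.77007324 -18.49551875 -17.29962744  16.6268024   17.36103101
  18.54647598]
vtop y [-25.62681748 -23.79133683  18.74647818  20.8786682 ] x [-1.63127097 -0.96337104 18.73668645 19.86344621] z 47.85139324556241
t2 [-0.01015386  0.00297876 -0.99994401] -8.137112815674953 x far [37.04300053 37.34466884 37.59241697] y [-24.53515228 -24.23680011 -24.09256145  19.25282     19.38747801
  19.57449772]
vtop y [-25.4654592  -23.56433251  18.96906935  20.25529586] x [-1.69278515 -0.85905172 18.95745054 19.85226653] z 47.88614699739546
cam robot 0 -0.35 None
cam robot 0 0 None
cam robot 0 0.35 None
cam robot 0.06 -0.35 [ 49.5   5.1 -56.1  71.4 -29.5 166.9]
cam robot 0.06 0 [ 49.5   5.1 -56.1  71.4 -29.5 146.8]
cam robot 0.06 0.35 [ 49.5   5.1 -56.1  71.4 -29.5 126.8]
cam robot 0.12 -0.35 None
cam robot 0.12 0 [ 60.3  -0.2 -52.4  54.5 -38.8 156.2]
cam robot 0.12 0.35 [ 60.3  -0.2 -52.4  54.5 -38.8 136.2]
cam lid 0 -0.35 None
cam lid 0 0 None
cam lid 0 0.35 None
cam lid 0.06 -0.35 [ 49.5   5.1 -56.1  71.4 -29.5 -13.1]
cam lid 0.06 0 [ 49.5   5.1 -56.1  71.4 -29.5 -33.2]
cam lid 0.06 0.35 [ 49.5   5.1 -56.1  71.4 -29.5 -53.2]
cam lid 0.12 -0.35 [ 60.3  -0.2 -52.4  54.5 -38.8  -3.7]
cam lid 0.12 0 [ 60.3  -0.2 -52.4  54.5 -38.8 -23.8]
cam lid 0.12 0.35 [ 60.3  -0.2 -52.4  54.5 -38.8 -43.8]
```

```bash
python3 - <<'E'
from h import *
t0=robot.read_t()
def roty(a): return np.array([[np.cos(a),0,np.sin(a)],[0,1,0],[-np.sin(a),0,np.cos(a)]])
gp=BR-Rf[:,2]*.021   # grasp point
for dt in(0,-5,5,-10,10,15,20,-15,-20):
    R=Rf@roty(np.radians(dt))@FLIP
    for h in(0,.005,.01,.02,.03):
        p=gp+Rf[:,2]*h+R[:,2]*.019
        q=robot.ik(p,R); 
        if q is not None: print('tilt',dt,'vert',np.degrees(np.arccos(-R[2,2])).round(),h,np.round(q,1)); break
    else: print(dt,None)
print(robot.read_t()-t0)
E
```

```text
tilt 0 vert 33.0 0.005 [ 36.4  10.3 -57.6  95.4 -23.1 133.4]
-5 None
tilt 5 vert 28.0 0 [ 42.1  11.1 -54.2  74.5 -22.4 148.8]
-10 None
tilt 10 vert 23.0 0 [ 47.9  12.1 -48.   50.1 -25.4 167.7]
15 None
tilt 20 vert 13.0 0 [  48.8   15.1  -32.6   18.6  -36.8 -162.7]
-15 None
-20 None
0.0
```

```bash
cat >> h.py <<'E'
def roty(a): return np.array([[np.cos(a),0,np.sin(a)],[0,1,0],[-np.sin(a),0,np.cos(a)]])
GP=BR-Rf[:,2]*.021
def gpose(h,tw,tilt,F=FLIP,off=np.zeros(3)):
    R=Rf@rotz(tw)@roty(np.radians(tilt))@F
    return GP+Rf@off+Rf[:,2]*h+R[:,2]*.019, R
E
python3 - <<'E'
from h import *
for tilt in(0,3,5,8):
  for h in(.005,.008,.012,.02,.04,.07,.1,.14):
    r=[robot.ik(*gpose(h,a,tilt)) for a in(-.33,0,.33)]
    print(tilt,h,[None if q is None else np.round(q,1).tolist() for q in r])
E
```

```text
0 0.005 [[36.4, 10.3, -57.6, 95.4, -23.1, 114.5], [36.4, 10.3, -57.6, 95.4, -23.1, 133.4], [36.4, 10.3, -57.6, 95.4, -23.1, 152.3]]
0 0.008 [[37.1, 10.0, -57.6, 93.9, -23.3, 115.3], [37.1, 10.0, -57.6, 93.9, -23.3, 134.2], [37.1, 10.0, -57.6, 93.9, -23.3, 153.2]]
0 0.012 [[38.1, 9.6, -57.6, 92.0, -23.7, 116.4], [38.1, 9.6, -57.6, 92.0, -23.7, 135.3], [38.1, 9.6, -57.6, 92.0, -23.7, 154.2]]
0 0.02 [[40.1, 8.9, -57.5, 88.3, -24.5, 118.5], [40.1, 8.9, -57.5, 88.3, -24.5, 137.4], [40.1, 8.9, -57.5, 88.3, -24.5, 156.3]]
0 0.04 [[45.0, 7.0, -57.0, 79.4, -26.8, 123.5], [45.0, 7.0, -57.0, 79.4, -26.8, 142.4], [45.0, 7.0, -57.0, 79.4, -26.8, 161.3]]
0 0.07 [[51.5, 4.2, -55.6, 67.9, -30.9, 129.9], [51.5, 4.2, -55.6, 67.9, -30.9, 148.8], [51.5, 4.2, -55.6, 67.9, -30.9, 167.7]]
0 0.1 [[57.1, 1.5, -53.8, 59.1, -35.6, 134.8], [57.1, 1.5, -53.8, 59.1, -35.6, 153.7], [57.1, 1.5, -53.8, 59.1, -35.6, 172.6]]
0 0.14 [[63.2, -1.8, -51.1, 50.7, -42.2, 139.3], [63.2, -1.8, -51.1, 50.7, -42.2, 158.3], None]
3 0.005 [[38.1, 10.1, -56.5, 86.5, -21.1, 121.7], [40.4, 10.4, -55.8, 82.0, -22.7, 143.0], [42.0, 10
[... 1896 characters left out ...]
, -20.5, 138.7], [47.3, 10.9, -50.4, 56.8, -25.0, 161.8], None]
8 0.012 [[44.6, 9.5, -52.7, 62.7, -21.1, 139.8], [48.0, 10.6, -50.1, 55.5, -25.6, 162.5], None]
8 0.02 [[46.2, 8.8, -52.2, 59.5, -22.4, 141.7], [49.2, 9.9, -49.7, 53.2, -26.8, 163.9], None]
8 0.04 [[49.7, 6.9, -50.9, 52.9, -25.6, 145.7], [51.9, 8.0, -48.5, 48.3, -29.8, 166.9], None]
8 0.07 [[53.9, 4.2, -48.9, 45.6, -30.5, 149.9], [55.5, 5.4, -46.8, 42.7, -34.4, 170.1], [56.7, 6.4, -45.7, 42.4, -37.5, -172.0]]
8 0.1 [[57.5, 1.5, -47.0, 40.6, -35.4, 152.6], [58.6, 2.7, -45.0, 38.5, -39.0, 172.3], [59.7, 3.9, -44.0, 38.6, -42.0, -170.0]]
8 0.14 [[61.7, -1.9, -44.5, 35.9, -41.9, 154.8], None, [63.4, 0.7, -41.7, 34.7, -48.0, -168.4]]
```

```bash
cat >> h.py <<'E'
TO=np.array([.575,-.155,.036])+Rt@np.array([.0153,-.0024,-.0081])
def tpose(x,y,z,zg,tilt,tw=0,lean=0,F=FLIP):
    """tip at trough (x,y,z); zg grasp height on probe; tilt of tool vs probe; lean: probe more vertical by deg"""
    Rp=Rt@roty(np.radians(lean))@rotz(tw)
    R=Rp@roty(np.radians(tilt))@F
    return TO+Rt@np.array([x,y,z])+Rp[:,2]*zg+R[:,2]*.019, R
E
python3 - <<'E'
from h import *
print(TO)
for tilt in(0,3,5,8,10):
  for z in(0,.02,.06,.1,.15):
    r=[robot.ik(*tpose(0,0,z,.101,tilt,a)) for a in(-.5,0,.5)]
    print(tilt,z,[None if q is None else np.round(q,1).tolist() for q in r])
E
```

```text
[ 0.59099308 -0.16201982  0.03663519]
0 0 [None, None, None]
0 0.02 [None, None, None]
0 0.06 [None, None, None]
0 0.1 [None, None, None]
0 0.15 [None, [16.3, -15.6, -55.2, 33.8, -28.6, -149.0], [16.3, -15.6, -55.2, 33.8, -28.6, -120.3]]
3 0 [None, None, None]
3 0.02 [None, None, None]
3 0.06 [None, None, None]
3 0.1 [[11.8, -8.3, -54.3, 31.1, -21.6, -172.6], [12.2, -8.1, -54.7, 33.6, -22.7, -146.9], [12.2, -8.2, -56.1, 38.2, -22.6, -122.8]]
3 0.15 [[16.2, -14.5, -50.7, 24.9, -31.8, -168.9], [16.9, -14.2, -51.0, 26.8, -33.0, -142.8], [17.6, -14.3, -52.2, 30.1, -33.1, -117.9]]
5 0 [None, None, None]
5 0.02 [None, None, None]
5 0.06 [[8.9, -2.6, -53.6, 29.8, -16.7, -169.6], [9.3, -2.4, -54.6, 35.3, -18.1, -146.9], [8.1, -2.5, -57.3, 45.4, -17.4, -127.5]]
5 0.1 [[12.1, -7.6, -50.6, 23.2, -24.8, -165.2], [13.1, -7.3, -51.5, 27.5, -26.3, -141.7], [13.7, -7.4, -53.8, 34.4, -26.1, -120.3]]
5 0.15 [[15.4, -13.6, -47.6, 19.6, -34.1, -163.4], [16.8, -13.2, -48.2, 23.0, -35.7, -139.1], [18.2, -13.3, -50.2, 28.1, -36.0, -116.4]]
8 0 [[6.1, 6.1, -50.4, 24.1, -11.7, -162.2], [5.1, 6.1, -53.9, 39.6
[... 512 characters left out ...]
[18.8, -11.7, -47.4, 25.4, -40.0, -114.5]]
10 0 [[6.6, 6.8, -44.6, 11.6, -17.5, -150.2], [7.8, 6.9, -48.9, 26.9, -17.6, -138.1], [4.9, 6.4, -55.5, 51.2, -15.3, -131.6]]
10 0.02 [[7.3, 4.3, -44.2, 10.7, -20.4, -149.7], [9.0, 4.5, -47.7, 23.5, -21.1, -135.6], [8.4, 4.2, -53.7, 42.5, -19.3, -125.6]]
10 0.06 [[8.6, -0.6, -43.2, 9.5, -26.4, -149.5], [11.1, -0.2, -45.9, 19.4, -27.7, -132.8], [12.6, -0.5, -50.9, 32.9, -26.8, -118.9]]
10 0.1 [[10.1, -5.3, -42.0, 8.9, -32.4, -149.9], [13.0, -4.8, -44.1, 17.1, -34.2, -131.6], [15.6, -5.1, -48.5, 27.7, -33.9, -115.5]]
10 0.15 [[12.1, -10.9, -40.2, 8.5, -40.0, -150.9], [15.5, -10.3, -41.8, 15.3, -42.2, -131.2], [19.0, -10.6, -45.6, 23.9, -42.5, -113.4]]
```

```bash
python3 - <<'E'
from h import *
for tilt,lean in((5,3),(5,4),(5,5),(6,3),(6,4)):
  for z in(0,.03,.08):
    r=[robot.ik(*tpose(0,0,z,.101,tilt,a,lean)) for a in(-.4,-.2,0,.2)]
    print(tilt,lean,z,[None if q is None else np.round(q,1).tolist() for q in r])
for h in(.006,.02,.045,.07,.1):
    print([ (lambda q:None if q is None else np.round(q,1).tolist())(robot.ik(*gpose(h,a,5.5))) for a in(-.3,-.05,.2)])
print(robot.read_position(), Rf.T@(robot.read_position()-GP))
E
```

```text
5 3 0 [[6.0, 6.3, -51.0, 29.8, -12.8, -162.2], [5.9, 6.3, -51.6, 32.9, -13.1, -153.9], [5.6, 6.3, -52.6, 37.2, -13.0, -146.4], [4.7, 6.2, -54.0, 42.8, -12.6, -139.9]]
5 3 0.03 [[8.4, 2.7, -48.7, 23.0, -18.7, -157.2], [8.6, 2.7, -49.2, 25.3, -19.1, -148.2], [8.8, 2.8, -50.0, 28.3, -19.2, -139.9], [8.7, 2.7, -51.1, 31.9, -19.0, -132.1]]
5 3 0.08 [[11.0, -3.4, -46.2, 18.0, -27.3, -153.8], [11.5, -3.2, -46.5, 19.6, -27.8, -144.4], [11.9, -3.2, -47.1, 21.7, -28.1, -135.4], [12.4, -3.2, -48.0, 24.2, -28.1, -126.6]]
5 4 0 [[6.9, 6.8, -48.1, 23.6, -15.9, -156.9], [7.1, 6.8, -48.7, 26.4, -16.2, -148.4], [7.0, 6.8, -49.7, 30.1, -16.1, -140.6], [6.7, 6.7, -51.0, 34.7, -15.6, -133.5]]
5 4 0.03 [[8.6, 3.2, -46.5, 19.4, -21.1, -153.8], [8.9, 3.2, -47.0, 21.6, -21.4, -144.8], [9.2, 3.3, -47.8, 24.3, -21.5, -136.3], [9.3, 3.2, -48.9, 27.6, -21.3, -128.3]]
5 4 0.08 [[10.8, -2.8, -44.4, 15.8, -29.2, -151.6], [11.3, -2.6, -44.7, 17.5, -29.6, -142.2], [11.8, -2.6, -45.4, 19.5, -29.9, -133.1], [12.3, -2.6, -46.2, 21.8, -29.8, -124.3]]
5 5 0 [[7.3, 7.3, -45.6, 19.3, -18.5, -152.9], [7.5, 7.3, -46.2, 21.9,
[... 1387 characters left out ...]
9], [11.7, -2.1, -43.9, 17.6, -31.5, -131.2], [12.3, -2.1, -44.9, 20.2, -31.5, -122.8]]
[[41.0, 10.0, -54.9, 75.7, -20.6, 131.6], [43.7, 10.5, -53.7, 70.2, -22.9, 148.9], [45.5, 11.1, -52.8, 67.1, -25.0, 164.5]]
[[44.3, 8.7, -54.3, 69.2, -22.5, 135.4], [46.5, 9.3, -53.0, 64.6, -24.9, 152.2], [48.0, 9.8, -52.1, 62.2, -26.9, 167.4]]
[[49.4, 6.4, -52.8, 59.6, -26.4, 141.0], [50.9, 7.0, -51.6, 56.5, -28.6, 157.0], [52.0, 7.6, -50.7, 55.0, -30.5, 171.7]]
[[53.5, 4.1, -51.2, 52.5, -30.4, 145.2], [54.6, 4.8, -50.0, 50.3, -32.5, 160.6], None]
[[57.6, 1.5, -49.3, 46.3, -35.3, 148.7], [58.4, 2.1, -48.1, 44.7, -37.2, 163.7], None]
[0.46250557 0.27847152 0.24585567] [-0.01532108  0.00867831  0.15096776]
```

```bash
python3 - <<'E'
from h import *
robot.goto(*gpose(.09,0,5.5)); print(robot.read_t(),robot.read_qpos().round(1))
robot.servo_line(gpose(.04,0,5.5)[0],speed=.15); shot('wrist','g1')
robot.servo_line(gpose(.006,0,5.5)[0],speed=.08); robot.dwell(.2)
print(robot.read_t(),robot.read_qpos().round(1), robot.read_force(), Rf.T@robot.read_force(),robot.read_grip_width()); shot('wrist','g2')
E
```

```text
8.0 [ 57.3   3.1 -48.6  46.2 -36.  165.7]
9.3083 [ 44.2  10.6 -53.5  69.3 -23.4 152.1] [-0.3935957   0.14125051 -0.35277325] [-0.53714675  0.07506942 -0.0718067 ] 0.9977464837082534
```

View pics/g2.png

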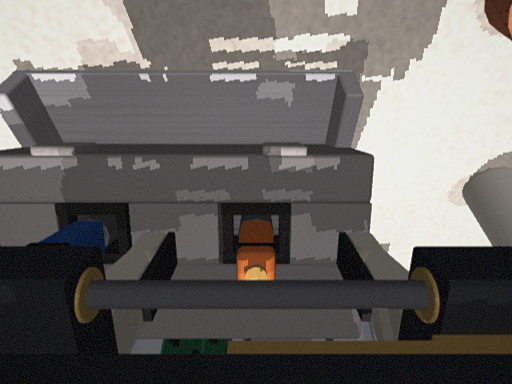

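```bash
python3 - <<'E'
from h import *
F=lambda: Rf.T@robot.read_force()
b=F(); robot.move_gripper(0.0); robot.dwell(.15)
print(robot.read_t(),robot.read_grip_width()*88,b.round(2),F().round(2),robot.read_position()-gpose(.006,0,5.5)[0],F().round(2))
np.save('bias.npy',b)
t=robot.read_t(); robot.servo_line(gpose(.0085,0,5.5)[0],speed=.02); robot.dwell(.1); print(robot.read_t()-t,F().round(2),F().round(2))
E
```

```text
10.6083 17.686187071751803 [-0.2  -0.2   0.06] [ 0.01 -0.3   0.24] [4.26535664e-06 1.20189434e-05 2.16417470e-06] [ 0.01 -0.3   0.24]
0.375 [ 0.88  1.21 -6.59] [ 0.88  1.21 -6.59]
```

```bash
python3 - <<'E'
from h import *
F=lambda: (Rf.T@robot.read_force())
robot.dwell(.1);print(F().round(2), robot.read_ft_torque())
h=.0085
for tw in(.2,-.05,-.3):
    t=robot.read_t(); q=robot.ik(*gpose(h,tw,5.5)); robot.movej(q); print(tw,robot.read_t()-t,F().round(2)); robot.dwell(.05);print(F().round(2))
E
```

```text
[ 1.44  0.92 -6.75] [0.29430779 0.81712917 0.10541185]
0.2 0.32500000000000107 [-0.7  -0.43 -5.99]
[-0.15 -0.5  -4.74]
-0.05 0.3666999999999998 [-2.84  1.07 -4.28]
[-1.6   1.5  -4.59]
-0.3 0.39170000000000016 [-2.49  1.42 -4.04]
[-2.97  0.43 -5.  ]
```

```bash
cat > tw.py <<'E'
from h import *
import sys
F=lambda: -(Rf.T@robot.read_force())[2]
h=float(sys.argv[1]); n=int(sys.argv[2]); tw=float(sys.argv[3]); hi=float(sys.argv[4]) if len(sys.argv)>4 else .2; lo=-.3
seq=[(hi+lo)/2,hi,(hi+lo)/2,lo] if tw<0 else [(hi+lo)/2,lo,(hi+lo)/2,hi]
log=[]
for i in range(n):
    f=F(); dh=float(np.clip((7.0-f)*.0007,0,.0016)); h+=dh; tw=seq[i%4]
    q=robot.ik(*gpose(h,tw,5.5)); robot.movej(q); log.append((round(tw,2),round(h*1e3,1),round(f,1),round(F(),1)))
    if F()>9: print('HIGH'); break
print(log, robot.read_t(), 'h',h,'tw',tw)
E
python3 tw.py .0085 8 -.3
```

```text
[(-0.05, 9.9, np.float64(5.0), np.float64(4.3)), (0.2, 11.5, np.float64(4.3), np.float64(6.9)), (-0.05, 11.5, np.float64(6.9), np.float64(4.2)), (-0.3, 13.1, np.float64(4.2), np.float64(6.1)), (-0.05, 13.8, np.float64(6.1), np.float64(6.3)), (0.2, 14.3, np.float64(6.3), np.float64(6.4)), (-0.05, 14.7, np.float64(6.4), np.float64(5.3)), (-0.3, 15.8, np.float64(5.3), np.float64(6.1))] 15.325 h 0.01583855678692922 tw -0.3
```

```bash
python3 tw.py .01584 16 -.3 && python3 -c "
from h import *
shot('wrist','k1')"
```

```text
[(-0.05, 16.5, np.float64(6.1), np.float64(5.5)), (0.2, 17.6, np.float64(5.5), np.float64(5.2)), (-0.05, 18.9, np.float64(5.2), np.float64(6.8)), (-0.3, 19.0, np.float64(6.8), np.float64(6.0)), (-0.05, 19.7, np.float64(6.0), np.float64(5.7)), (0.2, 20.6, np.float64(5.7), np.float64(6.0)), (-0.05, 21.3, np.float64(6.0), np.float64(5.2)), (-0.3, 22.5, np.float64(5.2), np.float64(5.2)), (-0.05, 23.8, np.float64(5.2), np.float64(5.4)), (0.2, 25.0, np.float64(5.4), np.float64(6.2)), (-0.05, 25.5, np.float64(6.2), np.float64(5.3)), (-0.3, 26.7, np.float64(5.3), np.float64(6.6)), (-0.05, 27.0, np.float64(6.6), np.float64(5.0)), (0.2, 28.4, np.float64(5.0), np.float64(6.0)), (-0.05, 29.1, np.float64(6.0), np.float64(6.1)), (-0.3, 29.7, np.float64(6.1), np.float64(5.9))] 21.2667 h 0.029711070345025806 tw -0.3
```

View pics/k1.png

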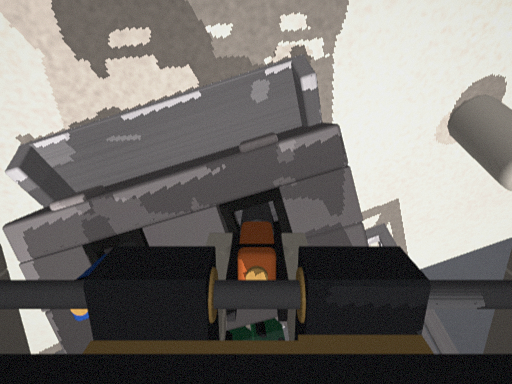

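```bash
python3 tw.py .02971 14 -.3 .18
```

```text
[(-0.06, 31.2, np.float64(4.8), np.float64(5.9)), (0.18, 32.0, np.float64(5.9), np.float64(5.3)), (-0.06, 33.2, np.float64(5.3), np.float64(5.5)), (-0.3, 34.2, np.float64(5.5), np.float64(6.4)), (-0.06, 34.6, np.float64(6.4), np.float64(6.9)), (0.18, 34.7, np.float64(6.9), np.float64(0.7)), (-0.06, 36.3, np.float64(0.7), np.float64(0.7)), (-0.3, 37.9, np.float64(0.7), np.float64(0.3)), (-0.06, 39.5, np.float64(0.3), np.float64(0.5)), (0.18, 41.1, np.float64(0.5), np.float64(0.9)), (-0.06, 42.7, np.float64(0.9), np.float64(1.6)), (-0.3, 44.3, np.float64(1.6), np.float64(0.6)), (-0.06, 45.9, np.float64(0.6), np.float64(1.3)), (0.18, 47.5, np.float64(1.3), np.float64(1.9))] 26.3083 h 0.04749790577509769 tw 0.18
```

```bash
python3 - <<'E'
from h import *
F=lambda: (Rf.T@robot.read_force()).round(2)
p,R=gpose(.0475,-.05,5.5); robot.movej(robot.ik(p,R)); print(F())
robot.servo_line(gpose(.075,-.05,5.5)[0],speed=.06); print(F())
robot.servo_line(gpose(.1,-.05,5.5)[0],speed=.08); print(F(),robot.read_t(),robot.read_grip_width()*88); shot('wrist','k2'); shot('scene','k2s')
E
```

```text
[-0.48  0.46 -1.45]
[-0.68 -1.07 -0.47]
[-1.76 -0.11 -1.76] 27.725 18.04819087481832
```

View pics/k2.png

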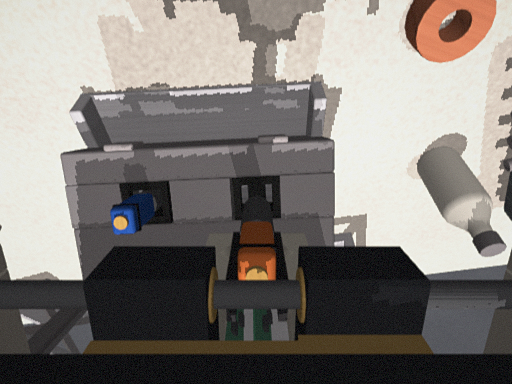

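View pics/k2s.png

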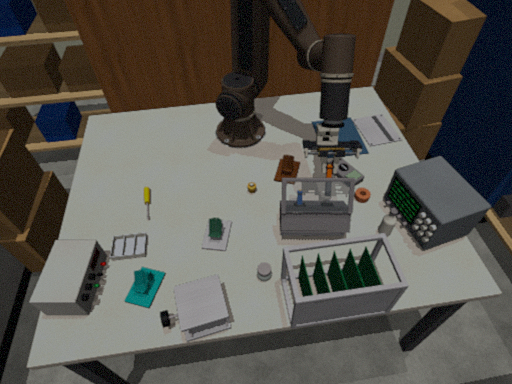

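```bash
python3 - <<'E'
from h import *
p=robot.read_position(); print(p,robot.read_qpos().round(1))
p2=p+np.array([-.06,-.02,.05]); R=robot.read_tcp_rot()
print('retreat',p2,robot.ik(p2,R), 'tip', (p2-R[:,2]*.019)-(Rf[:,2]*.100))
for a in(-.4,-.2,0):
    P,RR=tpose(.004,0,.12,.100,5.5,a,4); print(a,P,robot.ik(P,RR))
E
```

```text
[0.50981057 0.26164854 0.19401451] [ 58.4   2.2 -48.2  44.8 -37.2 163.6]
retreat [0.44981057 0.24164854 0.24401451] [ 67.50616766  -6.8057681  -47.72372352  36.82121131 -48.46629845
 165.56819192] tip [0.49487856 0.23410867 0.17700236]
-0.4 [ 0.50113231 -0.13585479  0.21470389] [  12.03926656   -6.65179867  -41.42202152   13.05352121  -36.30093276
 -149.51949611]
-0.2 [ 0.5009448  -0.13616273  0.21465679] [  12.66872826   -6.48788909  -41.73466613   14.58223715  -36.85692885
 -139.99661143]
0 [ 0.5008149  -0.13650197  0.21464088] [  13.3550834    -6.41491746  -42.30443388   16.40365357  -37.16739548
 -130.79037565]
```

```bash
python3 - <<'E'
from h import *
p=robot.read_position()
robot.servo_line(p+np.array([-.06,-.02,.10]),speed=.15); print(robot.read_t(),robot.read_qpos().round(1))
Rw=tpose(0,0,.12,.1,5.5,0,4)[1]
q=robot.ik([.45,.0,.33],Rw); print(q)
robot.movej(q); print(robot.read_t(),robot.read_force())
P,RR=tpose(.006,0,.12,.100,5.5,0,4)
robot.goto(P,RR); print(robot.read_t(),robot.read_qpos().round(1),robot.read_grip_width()*88); shot('wrist','p1'); shot('scene','p1s')
E
```

```text
28.7583 [ 68.6  -9.1 -42.   33.1 -55.5 170.4]
[ 150.79379106  -75.80955629  -33.30029815   10.00414825 -152.13424635
  111.44884521]
30.4083 [ 0.32506347  0.09218364 -0.38227332]
33.9167 [  13.3   -6.3  -42.    16.3  -37.3 -130.5] 18.005847965409245
```

View pics/p1.png

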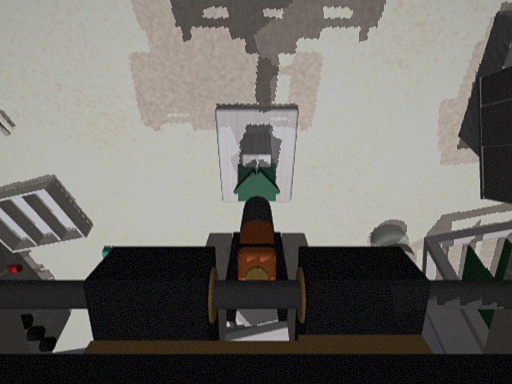

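View pics/p1s.png

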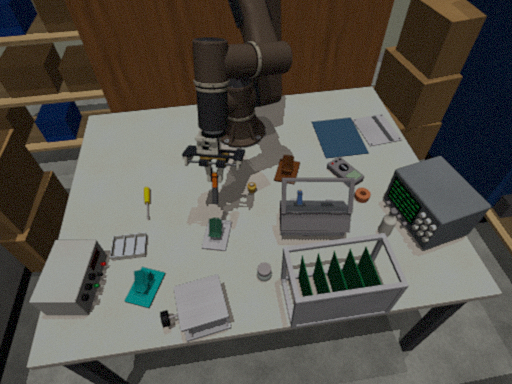

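```bash
python3 - <<'E'
from h import *
z=np.load('pics/p1.npz'); c=cam('wrist',z['T']); f,cx,cy,M=c; d=z['d']
R=z['T'][:3,:3]; gp=z['T'][:3,3]-R[:,2]*.019
Rp=Rt@roty(np.radians(4)); tip=gp-Rp[:,2]*.100
print('exp tip px',proj(c,tip),proj(c,tip+Rp[:,2]*.062))
for v in range(190,240,3):
    row=[]
    us=[u for u in range(230,290) if abs((pt(c,u,v,d[v,u])-tip)@Rp[:,1])<.02 and abs((pt(c,u,v,d[v,u])-tip)@Rp[:,0])<.025 and (pt(c,u,v,d[v,u])-tip)@Rp[:,2]>-.02]
    if us:
        Q=np.array([(pt(c,u,v,d[v,u])-tip)@Rp for u in us])*1000
        i=np.argmin(Q[:,0]); print(v,us[0],us[-1],'ymin/max',Q[:,1].min().round(1),Q[:,1].max().round(1),'xmin',Q[:,0].min().round(1),'z at',Q[i,2].round(1), 'zmin',Q[:,2].min().round(1))
E
```

```text
exp tip px [256.69890848 208.44741988] [256.76198854 236.60966471]
196 253 261 ymin/max -2.9 3.3 xmin -11.3 z at 4.6 zmin 0.7
199 248 266 ymin/max -6.8 7.2 xmin -11.2 z at 13.8 zmin 2.5
202 245 268 ymin/max -9.1 8.7 xmin -11.4 z at 23.1 zmin 4.0
205 244 269 ymin/max -9.8 9.2 xmin -11.5 z at 31.7 zmin 6.5
208 243 270 ymin/max -10.7 9.8 xmin -11.2 z at 38.2 zmin 3.1
211 243 271 ymin/max -9.9 10.8 xmin -11.6 z at 46.7 zmin 11.2
214 242 271 ymin/max -10.9 10.2 xmin -11.6 z at 53.2 zmin 17.7
217 242 272 ymin/max -10.1 11.0 xmin -11.5 z at 59.2 zmin 23.2
220 241 272 ymin/max -11.0 10.2 xmin -10.7 z at 62.6 zmin 30.8
223 241 272 ymin/max -10.2 9.7 xmin -11.2 z at 69.8 zmin 47.2
226 241 273 ymin/max -9.5 10.5 xmin -11.3 z at 75.1 zmin 48.2
229 240 273 ymin/max -10.4 9.8 xmin -11.3 z at 80.3 zmin 55.8
232 230 289 ymin/max -14.1 16.8 xmin -12.1 z at 86.9 zmin 62.0
235 230 289 ymin/max -13.7 16.5 xmin -12.2 z at 91.6 zmin 61.2
238 230 289 ymin/max -13.5 16.1 xmin -12.0 z at 95.4 zmin 85.5
```

```bash
python3 - <<'E'
from h import *
F=lambda: (Rt.T@robot.read_force()).round(2)
print(F())
robot.servo_line(tpose(.005,0,.06,.100,5.5,0,4)[0],speed=.12); print(F())
robot.servo_line(tpose(.003,0,.012,.100,5.5,0,4)[0],speed=.08); robot.dwell(.1);print(F(),robot.read_t())
for k in range(8):
    z=.009-.002*k
    robot.servo_line(tpose(.0025,0,z,.100,5.5,0,4)[0],speed=.02); robot.dwell(.08); f=F(); print(z,f,robot.read_t())
    if f[2]>4: break
shot('wrist','q1'); shot('scene','q1s'); print(robot.read_qpos().round(1))
E
```

```text
[-0.95  0.44 -1.52]
[-0.52 -0.12 -1.21]
[-1.09 -0.4  -0.06] 35.5167
0.009 [-0.17  0.08 -1.74] 35.9
0.006999999999999999 [-0.92  0.44 -0.46] 36.2333
0.004999999999999999 [-0.96  0.62 -0.91] 36.5667
0.002999999999999999 [-0.95  0.17 -1.35] 36.9
0.0009999999999999992 [ 0.25 -1.81 -0.27] 37.2333
-0.0010000000000000009 [-1.86  1.36 16.34] 37.5667
[   7.3    7.2  -48.2   27.5  -17.4 -138.2]
```

View pics/q1.png

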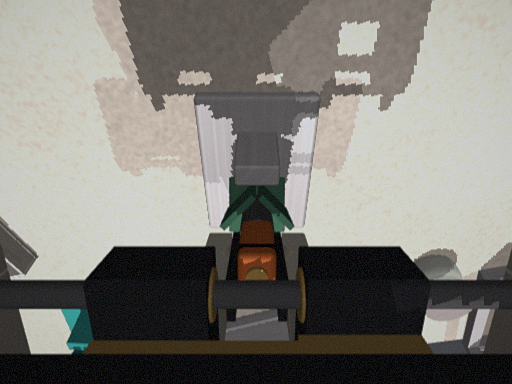

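```bash
python3 - <<'E'
from h import *
F=lambda: (Rt.T@robot.read_force()).round(2)
robot.servo_line(tpose(.0025,0,.0,.100,5.5,0,4)[0],speed=.02); robot.dwell(.05); print(F())
p,R=tpose(.001,0,.0,.100,5.5,0,2.8); robot.servo_line(p,R,speed=.02); robot.dwell(.15); print(F(),robot.read_t(),robot.read_qpos().round(1))
shot('wrist','q2')
E
```

```text
[0.11 0.14 6.3 ]
[-2.01  2.05  6.67] 38.425 [   6.     6.6  -51.7   34.9  -13.9 -144.6]
```

```bash
python3 - <<'E'
from h import *
robot.move_gripper(1.0); robot.dwell(.3); print(robot.read_t(),robot.read_force(),robot.read_grip_width())
p=robot.read_position();R=robot.read_tcp_rot()
robot.servo_line(p-R[:,2]*.13,speed=.12); robot.dwell(.3); print(robot.read_t(),robot.read_force())
shot('wrist','r1'); shot('scene','r1s'); shot('top','r1t')
E
```

```text
40.0 [0.77327283 0.06130278 0.16532708] 1.0013228665317715
41.5333 [-0.12073361  0.61576174 -0.67210843]
```

View pics/r1.png

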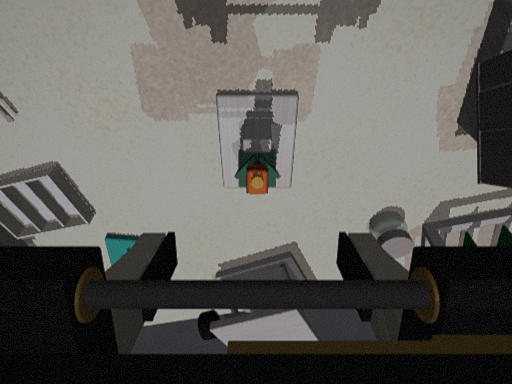

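View pics/r1s.png

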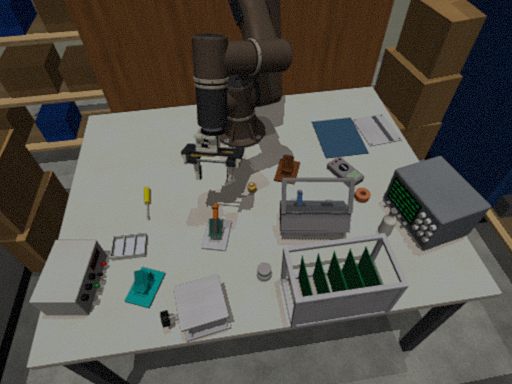

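Check the resting pose from two wrist views and the scene depth.

```bash
python3 - <<'E'
from h import *
p=robot.read_position()
robot.servo_line(p+Rt@np.array([0,.05,.0]),speed=.15); shot('wrist','r2')
rays=[];
for t in('r1','r2'):
    z=np.load(f'pics/{t}.npz'); c=cam('wrist',z['T']); f,cx,cy,M=c; d=z['d']; hsv=cv2.cvtColor(z['p'],cv2.COLOR_RGB2HSV)
    vv,uu=np.mgrid[0:384,0:512]; P=np.stack([(uu-cx)/f*d,(vv-cy)/f*d,d],-1)@M[:3,:3].T+M[:3,3]; q=(P-TO)@Rt*1000
    m=(cv2.inRange(hsv,(12,60,150),(30,230,255))>0)&(np.abs(q[...,:2]).max(-1)<25)&(q[...,2]>90)
    k,l,s,ce=cv2.connectedComponentsWithStats(m.astype(np.uint8)); j=1+np.argmax(s[1:,4]); print(t,ce[j],s[j])
    rays.append(ray(c,*ce[j]))
    b=(hsv[...,1]>150)&(hsv[...,0]<15)&(np.abs(q[...,:2]).max(-1)<25)&(q[...,2]>62)&(q[...,2]<110)
    g=q[b]; print('head side pts',len(g)); 
    for lo,hi in((66,80),(80,95),(95,110)):
        w=g[(g[:,2]>lo)&(g[:,2]<hi)]; print(lo,len(w),'x',np.percentile(w[:,0],[3,50]) if len(w) else '','y',np.percentile(w[:,1],[3,97]) if len(w) else '')
x,r=tri(rays); print('brass in trough frame',(Rt.T@(x-TO))*1000,r)
for n,tag in(('scene','0'),('top','0')):
    a=cv2.imread(f'pics/{n}0.png').astype(int); b=cv2.imread(f'pics/r1{n[0]}.png').astype(int); dm=(np.abs(a-b).max(-1)>60).astype(np.uint8); k,l,s,ce=cv2.connectedComponentsWithStats(dm); print(n,[(s[j].tolist()) for j in range(1,k) if s[j,4]>25])
E
```

```text
r1 [257.00917431 183.3853211 ] [250 178  15  12 109]
head side pts 97
66 18 x [-10.38168416 -10.26333748] y [-5.04536616  5.16991984]
80 19 x [-10.41413753 -10.25949877] y [-6.75071635  7.2849987 ]
95 60 x [-10.40238081  -9.9436331 ] y [-8.37386559  8.41070573]
r2 [195.46846847 183.09009009] [190 178  12  12 111]
head side pts 188
66 39 x [-10.29150499  -6.33146534] y [-2.3044532   9.15665852]
80 58 x [-10.29381015  -4.51842728] y [-0.95176277  9.13906026]
95 91 x [-10.37324034  -3.17485749] y [-3.50733618  9.27761418]
brass in trough frame [1.04666383e+00 4.50255399e-02 1.16395571e+02] [np.float64(7.344434863334735e-05), np.float64(7.344434863321665e-05)]
scene [[221, 7, 13, 17, 39], [115, 12, 23, 31, 154], [228, 25, 25, 28, 139], [0, 29, 38, 14, 219], [67, 31, 12, 5, 44], [248, 36, 14, 31, 105], [108, 38, 8, 12, 26], [28, 48, 12, 11, 36], [198, 78, 21, 6, 48], [33, 82, 55, 25, 513], [204, 86, 16, 3, 35], [278, 96, 6, 11, 27], [197, 102, 28, 34, 704], [254, 102, 25, 23, 308], [41, 111, 31, 23, 218], [79, 111, 20, 34, 312], [181, 139, 79, 80, 1623], [40, 141, 24, 8, 113], [245, 144, 15, 9, 81], [129, 156, 64, 45, 859], [121, 158, 12, 7, 29], [195, 162, 7, 18, 61], [107, 166, 9, 9, 28], [91, 176, 26, 16, 108], [131, 176, 13, 10, 42], [325, 190, 6, 11, 55]]
top [[301, 179, 8, 13, 68], [164, 183, 5, 7, 26], [171, 182, 181, 171, 12203], [249, 238, 244, 146, 15372], [489, 246, 17, 20, 157], [250, 326, 19, 11, 107], [184, 360, 21, 24, 236]]
```

View pics/r1t.png

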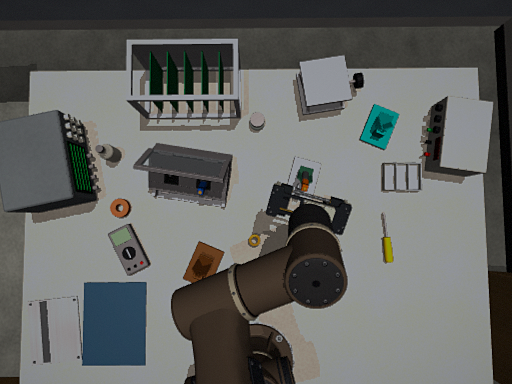

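```bash
python3 -c "
from rig import robot
robot.dwell(.3); print(robot.read_t(),robot.read_force()); print(robot.job_done())"
```

```text
42.5167 [-0.18492037  0.31356984 -0.54218563]
the job is handed in; nothing more can be done
None
```

The orange probe is out of the left cutout and lying in the green V rest. I handed the job in at 42.5 s of the 72 s allowed; no verdict is reported.

**Pulling it out:** I gripped the head along the probe's axis with the tool tilted 5.5°, because the straight pose was at the arm's joint limits. I worked it loose with twists of about 0.5 rad. The readings, taken before and after each half-twist, showed a pull of 4 to 7 N. That puts the insert at about 6 mm by the spring rule; I did not measure its travel directly. The pads let go after about 29 mm of lift, and I then drew the probe straight out.

**Placing it:** I lowered it into the rest until it touched the foot plate. The last step pressed with 16 N, more than intended, so I backed off to about 6 N. I then tilted it towards the V and let go.

**Last checks:**
- **Resting pose:** two wrist views put the brass contact on the head about 1 mm off the trough's axis. The head's flat runs parallel to the axis. The contact's height agrees within about 1.5 mm with the barrel end being on the foot.
- **Everything else:** before-and-after pictures show the blue probe still in its cutout and the other things unmoved. The force reading was near zero, so nothing was touching the gripper.
- **What went differently:** on the way to the rest, one waypoint took the arm through an unexpected elbow configuration. Forces after it were near zero and nothing had moved.

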